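# Tuck a specimen carrier under the retaining bar and hold it flat

## Robot

A 7-joint arm with a two-finger parallel gripper is mounted at the origin on the work surface. World frame = base frame: x ahead of the robot, y to its left, z up, the work surface at z = 0. Lengths are in m, angles in degrees, forces in N, time in s.
With the tool pointing down it reaches from about 0.35 to 0.9 m from the base axis. Payload 19.9 kg.
Tool frame: the origin (TCP) lies midway between the tips of the shut fingers; the grasp point (between the pads) lies 19 mm behind it; z points along the fingers, y is the line along which they close (so a half turn about z gives the same grasp; the last joint's range is limited). The gripper opens to 85 mm and grips with 20 to 120 N. Pads are 22 mm wide; open, the fingers measure 114 mm over their backs; the gripper's body (76 mm by 85 mm) begins 54 mm behind the grasp point. The pads swing forward as they close: fully open they stand 13 mm farther back than shut.
Start: joints at [-2.378, 23.915, -0.59, 92.452, 0.269, 63.638, -3.037], TCP at [0.625, 0, 0.231] pointing down, gripper open.
Joint ranges: [-161.28, 161.28], [-22.2, 115.67], [-73.04, 71.86], [3.21, 147.25], [-68.34, 248.33], [10.77, 114.83], [-161.83, 161.83]. Speed limits (degrees/s): [108.29, 108.29, 136.94, 136.94, 172.46, 172.46, 172.46].

## Interface

Orientations are given as [roll, pitch, yaw] about the fixed x, y, z axes, in that order (R = Rz(yaw) Ry(pitch) Rx(roll)).
In Python, from workcell import env gives the robot as it stands.
- The arm moves only by the tool play_rows, never from a script. Its arguments are lists of equal length, an entry for each row: "linear": the shift along the tool's x, y, z in m, a list of three; "roll": the turn about the tool's z in rad. In form: {"linear": [[tx, ty, tz], ...], "roll": [roll, ...]}. A call has 1 to 12 rows; each row shifts and turns the commanded pose from where the row before left it, along the tool's axes as they then stand; what a row does not reach is not made up. A row lasts 1/10 s, in which the tool goes at most 50 mm and 8.59 degrees, less where a joint would pass 70% of its speed; a pose out of reach is approached as far as the arm can. A call with a gripper value outside its range is refused whole. "hand" is the finger opening in m, from 0 to 0.0854, set as the call begins (left out, the last holds). The fingers move at their own pace and stop on an object; "grip_force" is the grip in N (left out, the last holds). Time passes only in rows, so rows that do not move let the fingers close. It gives the time, the measured TCP pose, the force, the opening and the grip force at its end, in the units of the state.
- env.sense(): the state, without advancing time (a new reading comes with each control period).
- env.capture(name): name is "scene" or "side" or "wrist"; returns a dict with "img" (384x512x3 uint8, red, green, blue), "fx", "fy", "cx", "cy" (pixels), "dist_coeffs" ([k1, k2, p1, p2, k3] as OpenCV has them; the pictures are not rectified), "R" (3x3) and "t" (3): a world point X has camera coordinates R X + t. Camera axes: x right, y down, z forward; pixel columns grow to the right and rows downward; lengths in m; the calibration is good to about 2 mm. A picture is of the moment at which its call begins. There is no depth.
- env.finish_job(): hands the job in; it is judged then, once.
The state is a dict: "time": time; "joint_positions": joint angles; "joint_vel": joint speeds; "joint_efforts": joint torques, N m; "position": TCP position; "eef_rot": TCP orientation; "wrist_force": force on the tool from outside, world axes, zero at the start; "wrist_torque": the same for the moment, N m; "opening": opening from 0.0 (shut) to 1.0 (fully open); "grasp_force": force on a finger pad.
Only numpy, scipy, OpenCV 4.12 (cv2) and the standard library are available. Lean on these libraries where they do the work, as an engineer would, in place of code of your own. Each camera call takes 0.05 s, during which the arm holds its last target. There are 200 camera calls.

## Task

Lay the aluminium retaining bar across the light base so that it rests in both blue saddles, centred, and let go of it. Then take the carrier plate by its yellow block, slide its far edge under the bar along the rails up to the stop, without lifting the bar, and press the plate down flat on both rails against the orange spring pad. Finish while still pressing the plate flat with the gripper, the bar lying in its saddles, and leave everything else on the table alone.

Things in the scene. Friction and masses are not known exactly. Their poses are not given: they have to be found in the camera images.
- stage: white light base, fixed, 220 (x) x 240 (y) mm, flat top 30 mm above the table. Origin on the table under its middle, z up; +x is its far end (away from the robot), with the saddles. Two dark steel rails run along its x at y = +-45 mm (14 mm wide, x from -45 to 86 mm), rail tops 36 mm above the table. Orange spring pad at x = -30, y = 0 mm
- saddle_left (a point): middle of the notch floor of the blue saddle block at x = 65, y = +80 mm of the light base, 49 mm above the table; axes as the base. The notch is open at the top and along y, 28 mm wide in x; the block is 24 mm wide in y (inner face at y = 68 mm), its cheeks 12 mm higher than the floor. A bar in the saddles leaves 13 mm above the rails
- saddle_right (a point): the same for the other saddle, at x = 65, y = -80 mm of the light base (inner face at y = -68 mm)
- stop (a point): middle of the top edge of the face of the low dark stop, at x = 86, y = 0 mm of the light base, 44 mm above the table; the stop is 100 mm long in y and the carrier's far edge butts against its face
- pad (a joint): travel (m) of the orange spring pad, 20 mm across: 0 = fully up, top 6 mm above the rails; 0.006 = down level with the rails. It pushes up with about 3 N when up, 6 N when down: more than its share of the carrier's weight, so the carrier lies flat only while pressed
- bar_center (a point): centre of the loose retaining bar: aluminium with red ends, 200 mm long along its own x, 20 x 20 mm section, about 0.22 kg; lies flat on the table at the start, its centre 10 mm up
- carrier_grip (a point): centre of the carrier's yellow grip block, 36 (x) x 16 (y) x 30 mm tall. It stands on the loose carrier, an aluminium plate 130 (x) x 110 (y) x 5 mm, about 0.22 kg, flat on the table at the start; the block's centre is 25 mm to -x of the plate's middle, 20 mm above the plate's underside. The far edge, to be tucked, is the plate's +x end, past the small round window, 90 mm from here
- carrier_edge (a point): middle of the carrier's far edge (+x end), half-way up the 5 mm plate; same axes as the carrier
- reagent: amber bottle, 52 mm across, 110 mm tall, a bystander; origin at its underside
- stain_jar: green glass jar, 48 mm across, 60 mm tall, a bystander; origin at its underside
- slide_box: green box, 85 x 50 x 32 mm, a bystander; origin at its underside
- beaker: clear open beaker, 60 mm across, 75 mm tall, a bystander; origin at its underside
- culture_dish: clear low dish, 60 mm across, 16 mm tall, a bystander; origin at its underside
- marker: white and red marker pen, about 118 x 15 x 14 mm, a bystander; origin at its underside
Mind the look-alikes: they are no part of the job. Several things look just like the part that bears carrier_grip: the one meant starts farthest from the robot's base.

How it is judged (in metres and radians):
On the way, in this order (a step that is already met when the one before it is completed fails the run):
1. the bar lies in both saddles, let go (x of bar_center in the frame of stage between 0.056 and 0.074 m and y of bar_center in the frame of stage between -0.016 and 0.016 m and z of bar_center in the frame of stage between 0.0555 and 0.0625 m and angle between the x axis of bar_center and the y axis of stage, either way round below 0.12 rad and contact force between the fingers and bar below 0.1 N and linear speed of bar below 0.02 m/s), for 0.2 s.
2. the carrier's far edge is tucked under the seated bar (x of bar_center in the frame of stage between 0.056 and 0.074 m and y of bar_center in the frame of stage between -0.016 and 0.016 m and z of bar_center in the frame of stage between 0.0555 and 0.0625 m and angle between the x axis of bar_center and the y axis of stage, either way round below 0.12 rad and x of carrier_edge in the frame of stage between 0.07 and 0.095 m and y of carrier_edge in the frame of stage between -0.02 and 0.02 m and z of carrier_edge in the frame of stage between 0.034 and 0.046 m), for 0.2 s.
At the end, for the whole second after the job is handed in: Bar down in both saddles (within 9 mm, 16 mm sideways, 0.12 rad), untouched; carrier edge under it within 16 mm of the stop, 20 mm of the middle, 0.12 rad; plate flat on the rails (3.5 mm, 0.03 rad), spring pad down at least 4.2 of 6 mm, gripper still pressing it (1 N or more), all at rest (all of step 2 and z of carrier_edge in the frame of stage below 0.042 m and angle between the x axis of carrier_edge and the x axis of stage, either way round below 0.12 rad and angle between carrier_edge's own z axis and vertical below 0.03 rad and value of joint pad above 0.0042 m and contact force between the fingers and carrier above 1 N and contact force between each of the arm, the fingers and bar below 0.1 N and linear speed of each of carrier, bar below 0.02 m/s); the arm keeps its last pose, push and grip.
It fails at once if the bar is lifted or pushed out of its saddles while the carrier's edge is under it (x of carrier_edge in the frame of stage between 0.06 and 0.12 m and y of carrier_edge in the frame of stage between -0.05 and 0.05 m and z of carrier_edge in the frame of stage between 0.03 and 0.06 m and z of bar_center in the frame of stage between 0.065 and 0.12 m and x of bar_center in the frame of stage between 0 and 0.12 m).
It fails at once if a bystander is pushed more than 30 mm away or tipped over (distance of any of reagent, stain_jar, slide_box, beaker, culture_dish, marker from where it was at the start of the episode above 0.03 m or angle between any of reagent, stain_jar, slide_box, beaker, culture_dish, marker's own z axis and vertical above 0.5 rad).
It also fails if it takes over 58 s, if anything falls off the work surface, if the arm or the gripper's body presses on something with over 40 N, if the wrist force passes 120 N, or if a joint passes its speed limit or range.

## Working session

There is one attempt and no reset: what is moved stays moved. The work goes in short steps, Python scripts to look and compute and a tool call to move; the robot and the scene stay as the last step left them, time stands still between calls to the robot, and variables do not carry over. Pictures are saved under pics/ and viewed, at most 11 in all, crops included, and the job is handed in when it is done.

Besides the shell and the picture viewer there is one more tool, called after "Request:" as name(argument=value, ...), one argument or row to a line, values as JSON. play_rows: Moves the arm, as the interface text tells. Its arguments: {"type":"object","properties":{"linear":{"type":"array"},"roll":{"type":"array"},"hand":{"type":"number"},"grip_force":{"type":"number"}},"required":["linear","roll"]}

```bash
mkdir -p pics
python3 - <<'E'
from workcell import env
import cv2,pickle
d={}
for n in ("scene","side","wrist"):
    c=env.capture(n); d[n]=c
    cv2.imwrite(f"pics/{n}0.png",c["img"][:,:,::-1]); print(n,c["fx"],c["dist_coeffs"],c["R"],c["t"])
pickle.dump(d,open("cap0.pkl","wb"))
print(env.sense())
E
```

```text
scene 410.74328946090884 [-0.0363501  0.         0.         0.         0.       ] [[-0.47759599  0.87854731 -0.00752975]
 [ 0.53111693  0.28187755 -0.79903683]
 [-0.69986918 -0.38561596 -0.60123494]] [ 0.22395332 -0.21653929  1.32679447]
side 499.8585028322157 [-0.14656818  0.          0.          0.          0.        ] [[ 0.9561411  -0.29257569  0.01391647]
 [-0.14574678 -0.51643939 -0.84382951]
 [ 0.25407102  0.80479179 -0.53643088]] [-0.45837884  0.12074783  1.08726717]
wrist 316.30611309083514 [0.02357284 0.         0.         0.         0.        ] [[ 9.99998566e-01  4.82254417e-04 -1.62321072e-03]
 [ 9.29487778e-04 -9.57593229e-01  2.88122099e-01]
 [-1.41542744e-03 -2.88123195e-01 -9.57592304e-01]] [-0.62398933 -0.03815176  0.37887101]
{'time': 0.15, 'joint_positions': array([-2.37829474, 23.94128663, -0.59068607, 92.47501185,  0.269556  ,
       63.63917806, -3.03753399]), 'joint_vel': array([-0.08392945, -0.16333074,  0.0383764 , -0.04374161,  0.01500925,
       -0.00131125,  0.1129761 ]), 'joint_efforts': array([ 4.94602627e-04, -8.64738035e+01,  6.78995568e-01, -4.35059202e+01,
        1.90656655e-02,  5.86454262e-03, -4.75439651e-05]), 'position': array([6.24747527e-01, 1.96440240e-06, 2.30810933e-01]), 'eef_rot': array([-1.79946069e+02,  4.58031960e-03,  9.00005474e+01]), 'wrist_force': array([ 0.10085159,  0.61259409, -0.42355755]), 'wrist_torque': array([-0.03194303, -0.03092156, -0.01647089]), 'grasp_force': 0.0, 'opening': 0.9981438136985389}
```

View pics/scene0.png

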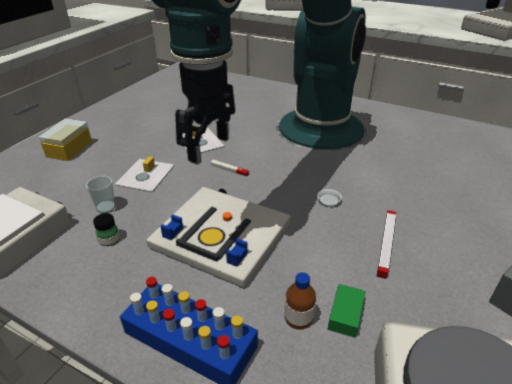

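View pics/side0.png

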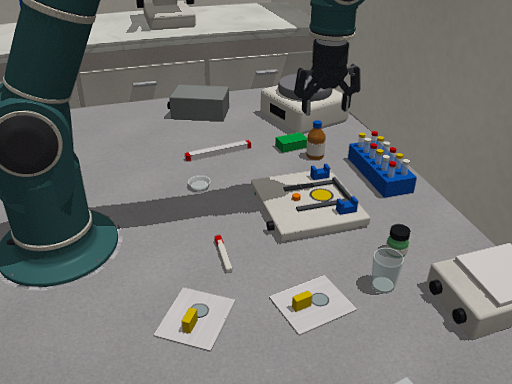

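```bash
cat > h.py <<'E'
import numpy as np,cv2,pickle
def ray(c,uv):
    K=np.array([[c["fx"],0,c["cx"]],[0,c["fy"],c["cy"]],[0,0,1.]])
    p=cv2.undistortPoints(np.array(uv,float).reshape(-1,1,2),K,np.array(c["dist_coeffs"])).reshape(-1,2)
    d=np.c_[p,np.ones(len(p))]@c["R"]
    return -c["R"].T@c["t"],d
def onz(c,uv,z):
    o,d=ray(c,uv); return o+d*((z-o[2])/d[:,2])[:,None]
def proj(c,X):
    K=np.array([[c["fx"],0,c["cx"]],[0,c["fy"],c["cy"]],[0,0,1.]])
    return cv2.projectPoints(np.array(X,float).reshape(-1,3),cv2.Rodrigues(np.array(c["R"]))[0],np.array(c["t"],float),K,np.array(c["dist_coeffs"]))[0].reshape(-1,2)
E
python3 - <<'E'
from h import *
np.set_printoptions(precision=3,suppress=True)
d=pickle.load(open("cap0.pkl","rb"));s=d["scene"];e=d["side"]
print("scene carriers",onz(s,[(149,163),(205,140),(66,138)],.02))
print("side carriers",onz(e,[(301,300),(189,320),(402,381)],.02))
print("bar ends scene",onz(s,[(391,213),(383,271)],.015)); print("side",onz(e,[(187,155),(250,144)],.015))
print("stage corners scene",onz(s,[(151,235),(215,190),(289,213),(227,274)],.03))
print("saddles scene",onz(s,[(172,226),(237,251)],.055),"side",onz(e,[(320,171),(347,204)],.055))
print("pad",onz(s,[(227,216)],.042),onz(e,[(296,196)],.042))
a=cv2.resize(s["img"][100:200,60:260],None,fx=4,fy=4,interpolation=cv2.INTER_CUBIC)[:400,:800]
b=cv2.resize(s["img"][180:280,130:300],None,fx=2.2,fy=2,interpolation=cv2.INTER_CUBIC)
w=cv2.resize(d["wrist"]["img"],(266,200)); 
o=np.zeros((600,800,3),np.uint8);o[:400]=a;o[400:,:374]=b;o[400:,400:666]=w
cv2.imwrite("pics/comp.png",o[:,:,::-1])
E
```

```text
scene carriers [[ 0.452 -0.328  0.02 ]
 [ 0.274 -0.262  0.02 ]
 [ 0.46  -0.647  0.02 ]]
side carriers [[ 0.456 -0.327  0.02 ]
 [ 0.246 -0.319  0.02 ]
 [ 0.548 -0.548  0.02 ]]
bar ends scene [[0.351 0.308 0.015]
 [0.539 0.337 0.015]]
side [[0.351 0.303 0.015]
 [0.541 0.32  0.015]]
stage corners scene [[ 0.685 -0.126  0.03 ]
 [ 0.483 -0.092  0.03 ]
 [ 0.479  0.104  0.03 ]
 [ 0.703  0.075  0.03 ]]
saddles scene [[ 0.662 -0.084  0.055]
 [ 0.661  0.074  0.055]] side [[ 0.65   0.054  0.055]
 [ 0.652 -0.102  0.055]]
pad [[ 0.566 -0.007  0.042]] [[ 0.559 -0.02   0.042]]
```

View pics/comp.png

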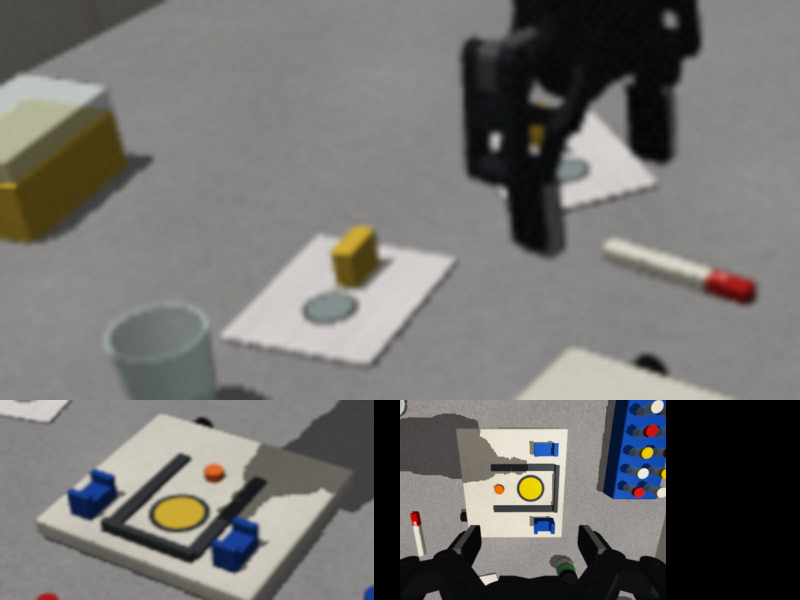

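Look-alikes in scene view: (149,163) → world (0.45,-0.33), r≈0.56; (205,140) → (0.26,-0.29), r≈0.39; the yellow box at (66,138) is no plate. The crop confirms a plate with yellow block and window at (149,163): that one. The bar is the long white one with two red ends at scene (388,242); the short one at (230,167) is the marker.

Run:
```python
from h import *
d=pickle.load(open("cap0.pkl","rb"));w=d["wrist"]
a=cv2.resize(w["img"][45:275,100:350],None,fx=2.6,fy=2.6,interpolation=cv2.INTER_CUBIC)[:600]
cv2.imwrite("pics/w1.png",a[:,:,::-1])
```

```text
(no output)
```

View pics/w1.png

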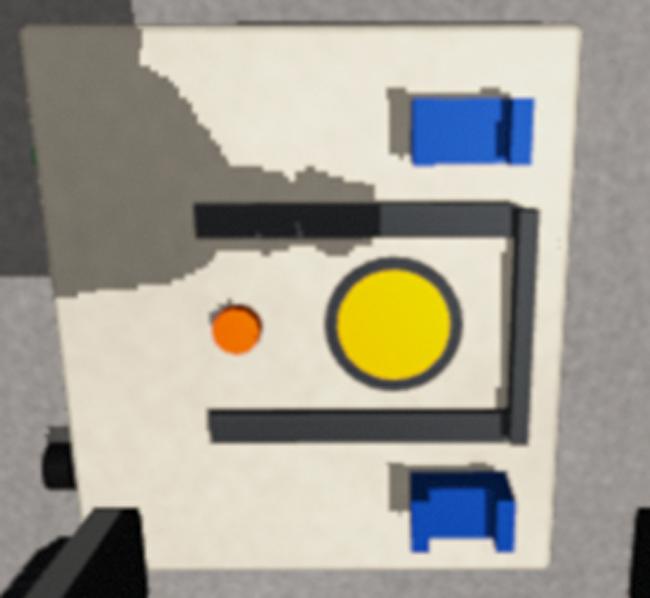

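Run:
```python
from h import *
from scipy.optimize import least_squares
d=pickle.load(open("cap0.pkl","rb"));w=d["wrist"]
P=[(22,28,-110,120,30),(580,28,110,120,30),(550,568,110,-120,30),(195,204,-45,52,36),(197,238,-45,38,36),(210,410,-45,-38,36),(211,442,-45,-52,36),(237,327,-30,0,42),(510,443,86,-50,44)]
P=np.array(P,float);uv=P[:,:2]/2.6+[100,45];X=P[:,2:]/1000
def T(q):
    c,s=np.cos(q[2]),np.sin(q[2]);return np.c_[q[0]+c*X[:,0]-s*X[:,1],q[1]+s*X[:,0]+c*X[:,1],X[:,2]]
f=lambda q:(proj(w,T(q))-uv).ravel()
r=least_squares(f,[.58,0,0],loss='soft_l1');print(r.x,np.degrees(r.x[2]));print(f(r.x).reshape(-1,2).round(1))
c,s=np.cos(r.x[2]),np.sin(r.x[2])
for p in [(.065,0),(.065,.08),(.065,-.08)]:print(r.x[0]+c*p[0]-s*p[1],r.x[1]+s*p[0]+c*p[1])
```

```text
[ 0.59143035 -0.01229869  0.00178127] 0.10205945497993746
[[-2.6 -2.8]
 [ 3.1 -2.7]
 [ 0.9  1.8]
 [-0.2 -0.4]
 [-0.1 -0.1]
 [-0.5  1.1]
 [-0.1  0.3]
 [-0.3  1.8]
 [ 0.6  0.9]]
0.65643024430028 -0.012182912073012569
0.6562877424938629 0.06781696100960656
0.656572746106697 -0.0921827851556317
```

The wrist crop shows the whole base: pad at crop (237,327), saddles at (470,130) and (462,510). The base is nearly aligned with the world at (0.591,-0.012). I'll go over the bar next.

Request:
play_rows(
  linear=[
    [0.036,-0.02,0],
    [0.036,-0.02,0],
    [0.036,-0.02,0],
    [0.036,-0.02,0],
    [0.036,-0.02,0],
    [0.036,-0.02,0],
    [0.036,-0.02,0],
    [0.036,-0.02,0],
    [0.032,-0.02,0],
  ],
  roll=[0,0,0,0,0,0,0,0,0],
  hand=0.07,
)

```text
time: 1.05
position: [0.4437, 0.3216, 0.2312]
eef_rot: [-180.0, -0.0, 90.0]
wrist_force: [1.0, -0.7, -0.3]
opening: 0.817
grasp_force: 0.0
```

Request:
play_rows(
  linear=[
    [0,0,0],
    [0,0,0],
    [0,0,0],
    [0,0,0],
    [0,0,0],
    [0,0,0],
    [0,0,0],
    [0,0,0],
    [0,0,0],
    [0,0,0],
    [0,0,0],
  ],
  roll=[0.145,0.145,0.145,0.145,0.145,0.145,0.145,0.145,0.145,0.145,0],
)

```text
time: 2.15
position: [0.4448, 0.32, 0.2311]
eef_rot: [180.0, 0.0, 6.8]
wrist_force: [0.2, -0.3, 0.2]
opening: 0.82
grasp_force: 0.0
```

Run:
```python
from workcell import env
from h import *
c=env.capture("wrist");pickle.dump(c,open("w2.pkl","wb"));s=env.sense();print(s["position"],s["eef_rot"],s["wrist_force"])
im=c["img"];h=cv2.cvtColor(im,cv2.COLOR_RGB2HSV)
m=(((h[...,0]<8)|(h[...,0]>172))&(h[...,1]>150)&(h[...,2]>70)).astype(np.uint8)
n,l,st,ce=cv2.connectedComponentsWithStats(m)
for i in range(1,n):
    if st[i,4]>40: print(st[i],ce[i],onz(c,[ce[i]],.02))
cv2.imwrite("pics/w2.png",im[:,:,::-1])
```

```text
[0.44480732 0.32008769 0.23112303] [1.79985735e+02 1.67963548e-02 7.11066913e+00] [0.76443326 0.50490586 0.05765912]
[237  64  19  11 207] [246.          69.04830918] [[0.5374343  0.33363726 0.02      ]]
[244 229  15   8 118] [251.11016949 232.55932203] [[0.35203476 0.30577864 0.02      ]]
```

View pics/w2.png

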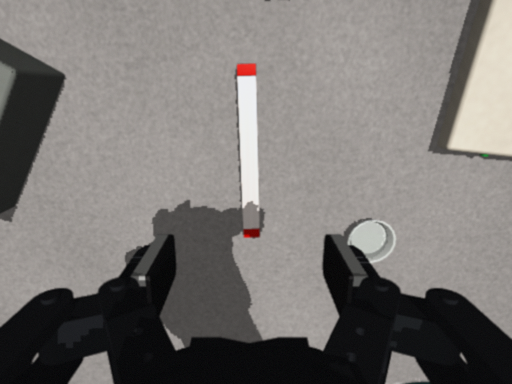

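The bar lies centred under the tool (ends at (246,69) and (251,233)), so a small turn is enough before descending.

Request:
play_rows(
  linear=[
    [0,0,0.035],
    [0,0,0.035],
    [0,0,0.035],
    [0,0,0.035],
    [0,0,0.035],
    [0,0,0.026],
    [0,0,0.015],
    [0,0,0.01],
    [0,0,0],
  ],
  roll=[-0.025,0,0,0,0,0,0,0,0],
)

```text
time: 3.1
position: [0.4448, 0.3199, 0.0047]
eef_rot: [180.0, 0.1, 8.4]
wrist_force: [-0.3, -0.3, -0.1]
opening: 0.822
grasp_force: 0.0
```

Request:
play_rows(
  linear=[
    [0,0,0],
    [0,0,0],
    [0,0,0],
    [0,0,0],
    [0,0,0],
    [0,0,0],
    [0,0,0],
    [0,0,0],
  ],
  roll=[0,0,0,0,0,0,0,0],
  hand=0.0,
  grip_force=50,
)

```text
time: 3.9
position: [0.4453, 0.3203, 0.0062]
eef_rot: [-180.0, -0.1, 8.4]
wrist_force: [-1.6, -1.4, 10.4]
opening: 0.22
grasp_force: 49.3
```

Request:
play_rows(
  linear=[
    [0,0,-0.03],
    [0,0,-0.04],
    [0,0,-0.04],
    [0,0,-0.04],
    [0,0,0],
    [0,0,0],
    [0,0,0],
    [0,0,0],
    [0,0,0],
    [0,0,0],
    [0,0,0],
    [0,0,0],
  ],
  roll=[0,0,-0.1426,-0.1426,-0.1426,-0.1426,-0.1426,-0.1426,-0.1426,-0.1426,-0.1426,-0.1426],
)

```text
time: 5.1
position: [0.4449, 0.3199, 0.1555]
eef_rot: [180.0, 0.0, 90.4]
wrist_force: [-0.4, -0.7, -1.4]
opening: 0.215
grasp_force: 50.1
```

Request:
play_rows(
  linear=[
    [-0.033,0.021,0],
    [-0.033,0.021,0],
    [-0.033,0.021,0],
    [-0.033,0.021,0],
    [-0.033,0.021,0],
    [-0.033,0.021,0],
    [-0.033,0.021,0],
    [-0.033,0.021,0],
    [-0.033,0.021,0],
    [-0.035,0.022,0],
    [0,0,0],
  ],
  roll=[0,0,0,0,0,0,0,0,0,0,0],
)

```text
time: 6.2
position: [0.6579, -0.0184, 0.155]
eef_rot: [180.0, 0.2, 89.7]
wrist_force: [-0.9, 0.1, -2.0]
opening: 0.215
grasp_force: 50.1
```

Run:
```python
from workcell import env
from h import *
c=env.capture("wrist");pickle.dump(c,open("w3.pkl","wb"));s=env.sense();print(s["position"],s["eef_rot"],s["wrist_force"],s["opening"])
cv2.imwrite("pics/w3.png",cv2.resize(c["img"],(800,600))[:,:,::-1])
```

```text
[ 0.65680729 -0.01508583  0.15490164] [-1.79979367e+02  6.66671136e-02  8.98228841e+01] [ 0.08528787  1.41455408 -2.04725767] 0.21589974161080128
```

View pics/w3.png

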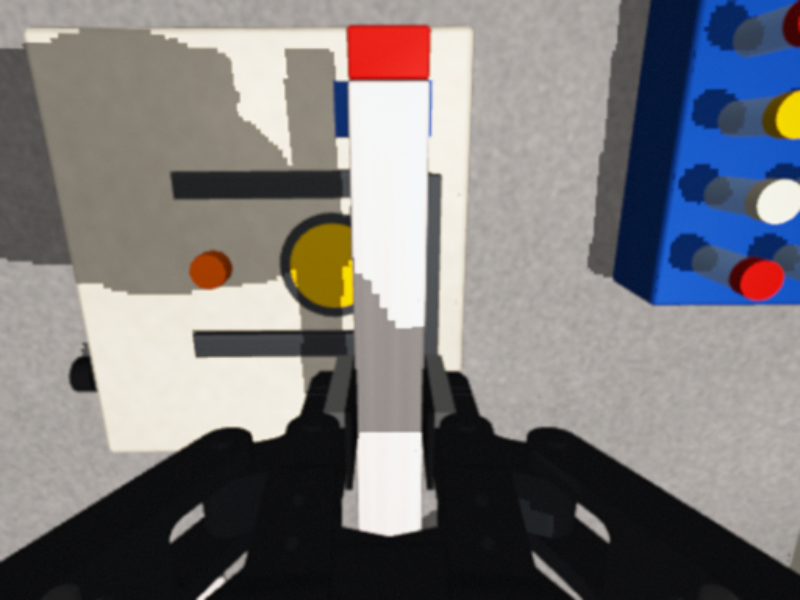

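Run:
```python
from h import *
from scipy.optimize import least_squares
np.set_printoptions(precision=4,suppress=True)
w=pickle.load(open("w3.pkl","rb"))
P=[(25,28,-110,120,30),(472,28,110,120,30),(110,451,-110,-120,30),(171,172,-45,52,36),(174,199,-45,38,36),(194,332,-45,-38,36),(196,357,-45,-52,36),(210,270,-30,0,42)]
P=np.array(P,float);uv=P[:,:2]/1.5625;X=P[:,2:]/1000
def T(q):
    c,s=np.cos(q[2]),np.sin(q[2]);return np.c_[q[0]+c*X[:,0]-s*X[:,1],q[1]+s*X[:,0]+c*X[:,1],X[:,2]]
f=lambda q:(proj(w,T(q))-uv).ravel()
r=least_squares(f,[.58,0,0],loss='soft_l1');print(r.x);print(f(r.x).reshape(-1,2).round(1))
print(onz(w,np.array([(347,26),(429,26),(349,80),(430,80),(357,432),(421,432)])/1.5625,.155+.0138))
```

```text
[ 0.5919 -0.0126  0.0029]
[[-4.  -2.4]
 [ 4.4 -3.1]
 [-1.4  2.7]
 [ 0.5 -0.2]
 [ 1.   0.2]
 [-0.2  2. ]
 [ 0.4  0.5]
 [-0.7  1.7]]
[[ 0.6483  0.0799  0.1688]
 [ 0.6673  0.0798  0.1688]
 [ 0.6484  0.0684  0.1688]
 [ 0.6678  0.0683  0.1688]
 [ 0.648  -0.028   0.1688]
 [ 0.667  -0.0281  0.1688]]
```

The bar hangs square over the saddles, within millimetres of centre; its red end is at (388,52), the pad at (210,270). Lowering it.

Request:
play_rows(
  linear=[
    [0.003,0,0.025],
    [0,0,0.025],
    [0,0,0.02],
    [0,0,0.01],
    [0,0,0.008],
    [0,0,0.006],
    [0,0,0.004],
    [0,0,0],
    [0,0,0],
  ],
  roll=[0,0,0,0,0,0,0,0,0],
)

```text
time: 7.15
position: [0.6566, -0.0088, 0.0578]
eef_rot: [180.0, 0.0, 90.1]
wrist_force: [0.8, 0.0, -1.9]
opening: 0.222
grasp_force: 50.2
```

Request:
play_rows(
  linear=[
    [0,0,0.001],
    [0,0,0.001],
    [0,0,0],
  ],
  roll=[0,0,0],
)

```text
time: 7.45
position: [0.6563, -0.0088, 0.0553]
eef_rot: [180.0, 0.0, 90.1]
wrist_force: [-1.1, 0.4, -3.1]
opening: 0.217
grasp_force: 50.3
```

Request:
play_rows(
  linear=[
    [0,0,0],
    [0,0,0],
    [0,0,0],
    [0,0,0],
    [0,0,-0.005],
    [0,0,-0.02],
    [0,0,-0.03],
    [0,0,-0.04],
    [0,0,-0.04],
    [0,0,-0.04],
  ],
  roll=[0,0,0,0,0,0,0,0,0,0],
  hand=0.045,
)

```text
time: 8.45
position: [0.6561, -0.0087, 0.2324]
eef_rot: [180.0, 0.0, 90.1]
wrist_force: [1.3, -0.6, 0.1]
opening: 0.528
grasp_force: 0.0
```

Run:
```python
from workcell import env
from h import *
np.set_printoptions(precision=4,suppress=True)
c=env.capture("wrist");s=env.sense();print(s["time"],s["position"],s["eef_rot"],s["wrist_force"],s["opening"])
im=c["img"];h=cv2.cvtColor(im,cv2.COLOR_RGB2HSV)
m=(((h[...,0]<8)|(h[...,0]>172))&(h[...,1]>150)&(h[...,2]>70)).astype(np.uint8)
n,l,st,ce=cv2.connectedComponentsWithStats(m)
for i in range(1,n):
    if st[i,4]>40: print(st[i],ce[i],onz(c,[ce[i]],.069))
pickle.dump(c,open("w4.pkl","wb"))
e=env.capture("side");pickle.dump(e,open("s4.pkl","wb"))
a=cv2.resize(im[30:230,80:400],None,fx=1.9,fy=1.9);b=cv2.resize(e["img"][150:350,260:400],None,fx=1.4,fy=2)
o=np.zeros((400,800,3),np.uint8);o[:380,:608]=a;o[:,608:804]=b[:400,:192];cv2.imwrite("pics/w4.png",o[:,:,::-1])
```

```text
8.5 [ 0.6585 -0.0087  0.2396] [179.5065  -0.0045  90.0529] [1.4248 0.0468 7.8028] 0.5277794531009785
[435  37  24  23 429] [446.      48.2984] [[0.8294 0.0987 0.069 ]]
[239  60  21  14 281] [248.7402  66.7046] [[0.6554 0.0841 0.069 ]]
[474  81  24  21 402] [485.4552  90.6493] [[0.8715 0.0628 0.069 ]]
[415 158  21  19 319] [424.768  167.1223] [[ 0.8288 -0.0088  0.069 ]]
[  0 208  14  27 307] [  5.4397 221.5961] [[ 0.405  -0.0672  0.069 ]]
[241 249  17   9 145] [248.9793 252.7793] [[ 0.6559 -0.1036  0.069 ]]
```

View pics/w4.png

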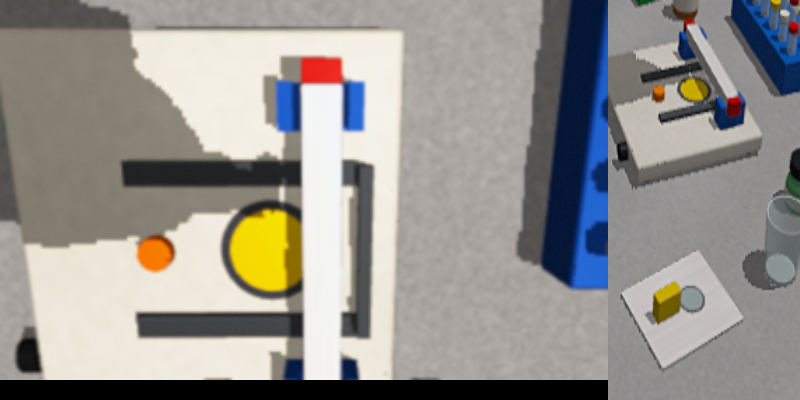

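The bar sits in both saddles: its ends are at (0.655,0.084) and (0.656,-0.104), so its centre is within 3 mm. Next I'll get the carrier's heading.

Run:
```python
from h import *
np.set_printoptions(precision=4,suppress=True)
s=pickle.load(open("cap0.pkl","rb"))["scene"]
q=np.array([(318,235),(456,260),(372,362),(222,338)])/4+[60,100]
p=onz(s,q,.005);print(p,p.mean(0));
wn=onz(s,[(142.5,176.7)],.005);b=onz(s,[(149,160)],.035);print(wn,b,np.degrees(np.arctan2(*(wn-b)[0,1::-1])))
for a,c in((0,3),(1,2),(0,1),(3,2)):print(np.linalg.norm(p[c]-p[a]),np.degrees(np.arctan2(*(p[c]-p[a])[1::-1])))
```

```text
[[ 0.4295 -0.3843  0.005 ]
 [ 0.4098 -0.2763  0.005 ]
 [ 0.5318 -0.251   0.005 ]
 [ 0.5573 -0.3555  0.005 ]] [ 0.4821 -0.3168  0.005 ]
[[ 0.496  -0.3164  0.005 ]] [[ 0.4572 -0.3203  0.035 ]] 5.788275344850183
0.13093914315806687 12.671611679676705
0.12452572115620981 11.729555221940982
0.10971961032769033 100.33894310368683
0.1075992682053267 103.71775135739513
```

Request:
play_rows(
  linear=[
    [-0.035,-0.022,0],
    [-0.035,-0.022,0],
    [-0.035,-0.022,0],
    [-0.035,-0.022,0],
    [-0.035,-0.022,0],
    [-0.035,-0.022,0],
    [-0.035,-0.022,0],
    [-0.035,-0.022,0],
    [-0.033,-0.024,0],
  ],
  roll=[0,0,0,0,0,0,0,0,0],
  hand=0.05,
)

```text
time: 9.45
position: [0.4556, -0.3234, 0.2304]
eef_rot: [180.0, 0.0, 90.1]
wrist_force: [1.1, -0.7, 0.1]
opening: 0.585
grasp_force: 0.0
```

Request:
play_rows(
  linear=[
    [0,0,0],
    [0,0,0],
    [0,0,0],
    [0,0,0],
    [0,0,0],
    [0,0,0],
    [0,0,0],
    [0,0,0],
    [0,0,0],
    [0,0,0],
    [0,0,0],
    [0,0,0],
  ],
  roll=[0.136,0.136,0.136,0.136,0.136,0.136,0.136,0.136,0.136,0.136,0,0],
)

```text
time: 10.65
position: [0.4567, -0.3218, 0.2303]
eef_rot: [180.0, 0.0, 12.4]
wrist_force: [0.1, 0.5, -0.2]
opening: 0.587
grasp_force: 0.0
```

Run:
```python
from workcell import env
from h import *
np.set_printoptions(precision=4,suppress=True)
c=env.capture("wrist");s=env.sense();print(s["time"],s["position"],s["eef_rot"])
pickle.dump(c,open("w5.pkl","wb"))
cv2.imwrite("pics/w5.png",cv2.resize(c["img"],(800,600),interpolation=cv2.INTER_CUBIC)[:,:,::-1])
```

```text
10.7 [ 0.4566 -0.3219  0.2303] [-179.9985    0.0072   12.374 ]
```

View pics/w5.png

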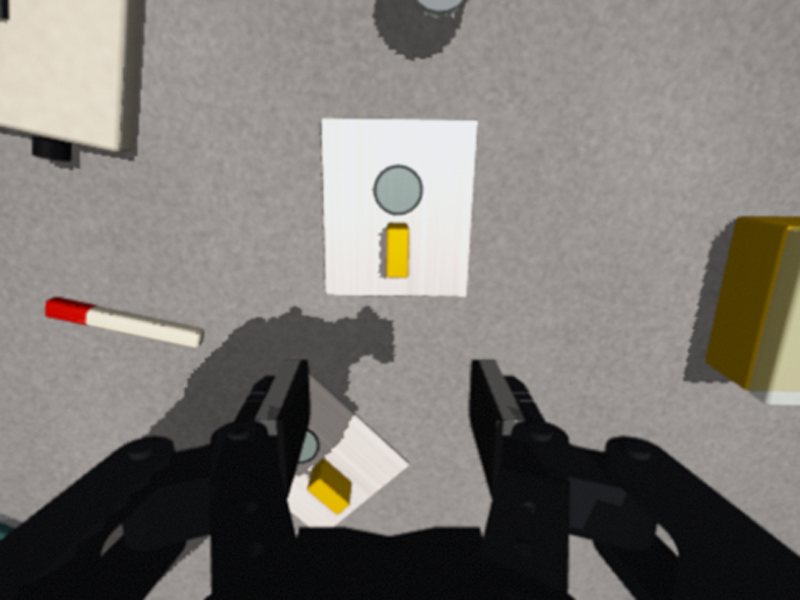

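Run:
```python
from h import *
from scipy.optimize import least_squares
np.set_printoptions(precision=4,suppress=True)
w=pickle.load(open("w5.pkl","rb"))
P=[(322,119,65,55,5),(477,121,65,-55,5),(467,296,-65,-55,5),(326,293,-65,55,5),(387.5,225,-7,8,35),(408,225,-7,-8,35),(408,277,-43,-8,35),(387.5,277,-43,8,35)]
P=np.array(P,float);uv=P[:,:2]/1.5625;X=P[:,2:]/1000
def T(q,X=X):
    c,s=np.cos(q[2]),np.sin(q[2]);return np.c_[q[0]+c*X[:,0]-s*X[:,1],q[1]+s*X[:,0]+c*X[:,1],X[:,2]]
f=lambda q:(proj(w,T(q))-uv).ravel()
r=least_squares(f,[.48,-.32,.2],loss='soft_l1');print(r.x,np.degrees(r.x[2]));print(f(r.x).reshape(-1,2).round(1))
g=T(r.x,np.array([[-.025,0,.02]]))[0];print("grip",g)
a=np.radians(12.37);dx=g-[.4566,-.3219,0];print("tool x,y",dx[0]*np.cos(a)+dx[1]*np.sin(a), dx[0]*np.sin(a)-dx[1]*np.cos(a))
```

```text
[ 0.4808 -0.3237  0.2029] 11.6230540414722
[[-0.6 -1.8]
 [ 0.7 -1.7]
 [-0.1 -0.4]
 [-0.3  0.3]
 [-0.5  1.1]
 [ 1.3  1.3]
 [ 0.5  0.4]
 [-0.9  0.2]]
grip [ 0.4563 -0.3287  0.02  ]
tool x,y -0.0017195818580240827 0.006588198968542406
```

The plate's corners are at (322,119), (477,121), (467,296) and (326,293), with the block at (398,250). It needs a 6.5 mm correction; then I descend and grip.

Request:
play_rows(
  linear=[
    [-0.002,0.0065,0.03],
    [0,0,0.04],
    [0,0,0.04],
    [0,0,0.04],
    [0,0,0.03],
    [0,0,0.02],
    [0,0,0.012],
    [0,0,0.007],
    [0,0,0],
  ],
  roll=[0.013,0,0,0,0,0,0,0,0],
)

```text
time: 11.6
position: [0.456, -0.3288, 0.0111]
eef_rot: [-180.0, 0.0, 11.4]
wrist_force: [-0.2, 1.5, -0.4]
opening: 0.583
grasp_force: 0.0
```

Request:
play_rows(
  linear=[
    [0,0,0],
    [0,0,0],
    [0,0,0],
    [0,0,0],
    [0,0,0],
    [0,0,0],
    [0,0,0],
    [0,0,0],
  ],
  roll=[0,0,0,0,0,0,0,0],
  hand=0.0,
  grip_force=80,
)

```text
time: 12.4
position: [0.4566, -0.3291, 0.0124]
eef_rot: [179.9, -0.1, 11.4]
wrist_force: [-1.6, 0.5, 9.2]
opening: 0.174
grasp_force: 79.6
```

Request:
play_rows(
  linear=[
    [0,0,-0.02],
    [0,0,-0.03],
    [0,0,-0.03],
    [0,0,-0.03],
    [0,0,0],
    [0,0,0],
  ],
  roll=[0,0.066,0.066,0.065,0,0],
)

```text
time: 13.0
position: [0.4563, -0.3287, 0.1218]
eef_rot: [180.0, -0.1, 0.2]
wrist_force: [0.1, 0.1, -2.0]
opening: 0.166
grasp_force: 78.4
```

Request:
play_rows(
  linear=[
    [0.01,-0.035,0],
    [0.01,-0.035,0],
    [0.01,-0.035,0],
    [0.01,-0.035,0],
    [0.01,-0.035,0],
    [0.01,-0.035,0],
    [0.01,-0.035,0],
    [0.01,-0.035,0],
    [0.011,-0.036,0],
    [0,0,0],
    [0,0,0],
  ],
  roll=[0,0,0,0,0,0,0,0,0,0,0],
)

```text
time: 14.1
position: [0.5458, -0.012, 0.1201]
eef_rot: [180.0, 0.1, 0.2]
wrist_force: [-0.1, -1.0, -1.9]
opening: 0.172
grasp_force: 78.5
```

Run:
```python
from workcell import env
from h import *
np.set_printoptions(precision=4,suppress=True)
c=env.capture("wrist");s=env.sense();print(s["time"],s["position"],s["eef_rot"],s["wrist_force"])
pickle.dump(c,open("w6.pkl","wb"))
cv2.imwrite("pics/w6.png",cv2.resize(c["img"],(800,600),interpolation=cv2.INTER_CUBIC)[:,:,::-1])
```

```text
14.15 [ 0.5458 -0.0131  0.1203] [179.9756   0.0985   0.1313] [ 0.2594  0.0584 -1.8788]
```

View pics/w6.png

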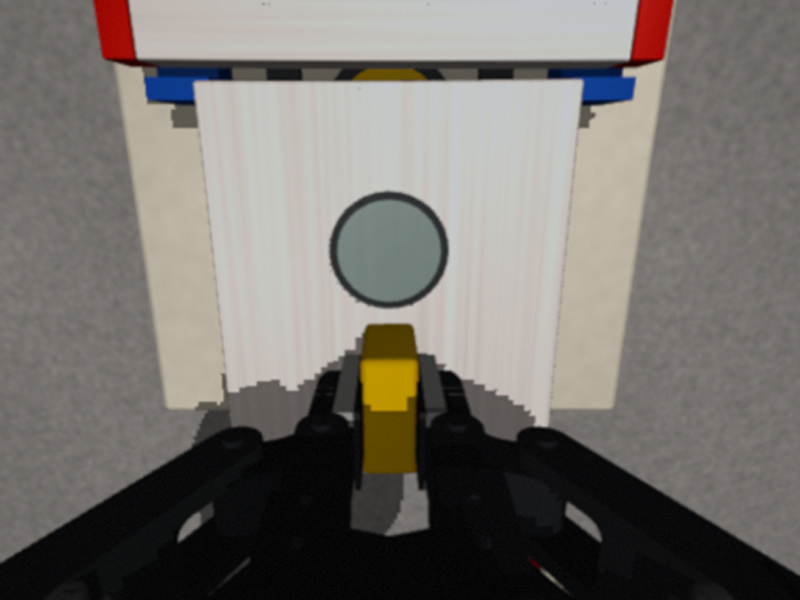

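Run:
```python
from h import *
np.set_printoptions(precision=4,suppress=True)
w=pickle.load(open("w6.pkl","rb"))
p=onz(w,np.array([(194,81),(583,81),(224,370),(556,370)])/1.5625,.113);print(p,p[0]-p[1],p[2]-p[3])
print("bar top near edge",onz(w,np.array([(104,61),(665,61)])/1.5625,.069))
print("saddle near face corners",onz(w,np.array([(146,78),(634,78)])/1.5625,.061))
```

```text
[[ 0.6342  0.042   0.113 ]
 [ 0.6347 -0.066   0.113 ]
 [ 0.5459  0.042   0.113 ]
 [ 0.5464 -0.0677  0.113 ]] [-0.0005  0.1079  0.    ] [-0.0005  0.1097  0.    ]
bar top near edge [[ 0.6447  0.0888  0.069 ]
 [ 0.6457 -0.1098  0.069 ]]
saddle near face corners [[ 0.6402  0.0785  0.061 ]
 [ 0.6411 -0.1035  0.061 ]]
```

The plate's far edge, at (194..583, 81), is 43 mm into the base, centred to 1 mm, square and maybe a touch nose-down. Lowering it short of the bar.

Request:
play_rows(
  linear=[
    [0,0,0.02],
    [0,0,0.02],
    [0,0,0.012],
    [0,0,0.008],
    [0,0,0.005],
    [0,0,0.003],
    [0,0,0.001],
    [0,0,0],
    [0,0,0],
  ],
  roll=[0,0,0,0,0,0,0,0,0],
)

```text
time: 15.05
position: [0.5467, -0.0127, 0.0528]
eef_rot: [180.0, -0.0, 0.1]
wrist_force: [-0.4, -1.6, 1.9]
opening: 0.17
grasp_force: 79.0
```

Run:
```python
from workcell import env
from h import *
c=env.capture("wrist");s=env.sense();print(s["time"],s["position"],s["eef_rot"],s["wrist_force"],s["wrist_torque"])
e=env.capture("side")
a=cv2.resize(c["img"][:260],(512,260));b=cv2.resize(e["img"][150:250,240:390],None,fx=4,fy=3.3,interpolation=cv2.INTER_CUBIC)
o=np.zeros((592,600,3),np.uint8);o[:260,:512]=a;o[260:590]=b[:330]
cv2.imwrite("pics/w7.png",o[:,:,::-1])
```

```text
15.1 [ 0.54672211 -0.01271766  0.052718  ] [ 1.79992242e+02 -3.89255477e-02  1.02376853e-01] [-1.02813919 -0.91515392  1.76026216] [-0.44401904  0.21836749  0.01195571]
```

View pics/w7.png

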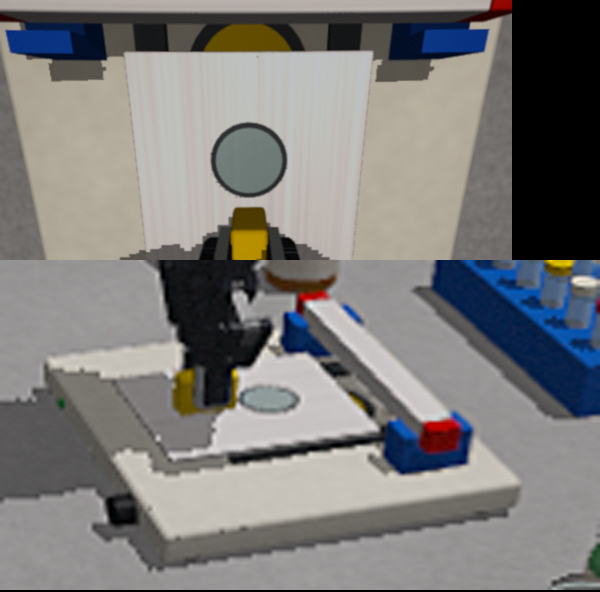

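Forces fit the pad being pressed down about 2 mm with the edge still clear of the bar. Lowering slightly more and sliding in.

Request:
play_rows(
  linear=[
    [0,0,0.0015],
    [0,0,0],
    [0.004,0,0],
    [0.004,0,0],
    [0.004,0,0],
    [0.004,0,0],
    [0.004,0,0],
    [0,0,0],
  ],
  roll=[0,0,0,0,0,0,0,0],
)

```text
time: 15.95
position: [0.5673, -0.0125, 0.0508]
eef_rot: [180.0, -0.0, 0.1]
wrist_force: [1.8, 0.0, 2.4]
opening: 0.172
grasp_force: 79.2
```

Request:
play_rows(
  linear=[
    [0.004,0,0],
    [0.004,0,0],
    [0.004,0,0],
    [0.004,0,0],
    [0.003,0,0],
    [0,0,0],
    [0,0,0],
  ],
  roll=[0,0,0,0,0,0,0],
)

```text
time: 16.65
position: [0.586, -0.0125, 0.051]
eef_rot: [180.0, -0.1, 0.1]
wrist_force: [2.4, 0.1, 3.1]
opening: 0.171
grasp_force: 79.2
```

Request:
play_rows(
  linear=[
    [0.001,0,0],
    [0.001,0,0],
    [0.001,0,0],
    [0,0,0.001],
    [0,0,0.001],
    [0,0,0.001],
    [0,0,0],
    [0,0,0],
  ],
  roll=[0,0,0,0,0,0,0,0],
)

```text
time: 17.45
position: [0.5871, -0.0125, 0.0484]
eef_rot: [-180.0, 0.2, 0.1]
wrist_force: [-19.8, 1.2, 27.7]
opening: 0.171
grasp_force: 82.8
```

Run:
```python
from workcell import env
from h import *
c=env.capture("wrist");s=env.sense();print(s["time"],s["position"],s["eef_rot"],s["wrist_force"],s["wrist_torque"])
e=env.capture("side");pickle.dump((c,e),open("w8.pkl","wb"))
a=cv2.resize(c["img"][:260],(512,260));b=cv2.resize(e["img"][150:250,240:390],None,fx=4,fy=3.3,interpolation=cv2.INTER_CUBIC)
o=np.zeros((592,600,3),np.uint8);o[:260,:512]=a;o[260:590]=b[:330]
cv2.imwrite("pics/w8.png",o[:,:,::-1])
```

```text
17.5 [ 0.58702088 -0.01249145  0.0483961 ] [-1.79980880e+02  1.68696165e-01  9.09100916e-02] [-19.60681888   0.68106272  27.62010272] [ 0.22115886  3.93682892 -0.03968438]
```

View pics/w8.png

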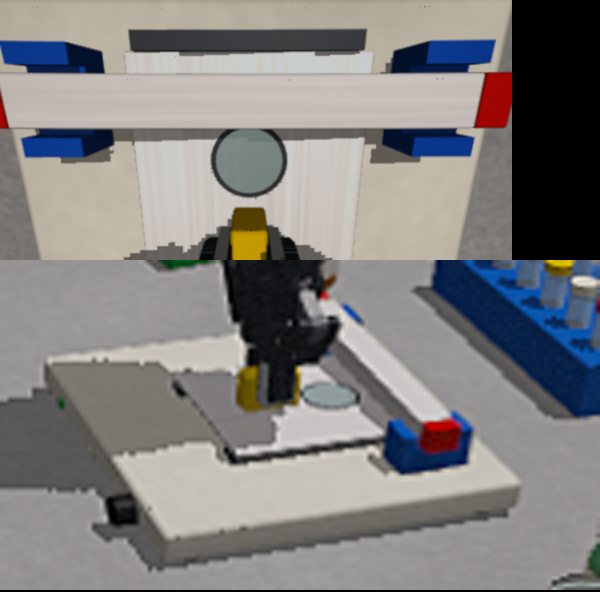

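Request:
play_rows(
  linear=[
    [-0.0015,0,0],
    [0,0,0],
    [0,0,0],
    [0,0,0],
  ],
  roll=[0,0,0,0],
)

```text
time: 17.95
position: [0.5871, -0.0125, 0.0484]
eef_rot: [-180.0, -0.0, 0.1]
wrist_force: [-6.5, 0.1, 16.5]
opening: 0.169
grasp_force: 81.0
```

Run:
```python
from workcell import env
from h import *
np.set_printoptions(precision=4,suppress=True)
c=env.capture("wrist");s=env.sense();print(s["time"],s["position"],s["eef_rot"],s["wrist_force"],s["joint_vel"].round(2))
g=cv2.cvtColor(c["img"],cv2.COLOR_RGB2LAB).astype(float)
g=cv2.GaussianBlur(g,(0,0),1.2);gr=np.abs(np.gradient(g,axis=1)).sum(2)
for v in (58,64,68,140,150,160,180,200,220,235):
    L=118+gr[v,118:158].argmax();R=345+gr[v,345:385].argmax()
    def sub(k): a,b,d=gr[v,k-1:k+2];return k+.5*(a-d)/(a-2*b+d+1e-9)
    p=onz(c,[(sub(L),v),(sub(R),v)],.041);print(v,L,R,p[0,:2],p[1,:2],np.linalg.norm(p[0]-p[1]))
```

```text
18.0 [ 0.587  -0.0125  0.0484] [-179.9896   -0.0115    0.0989] [-6.1395  0.2202 15.6832] [ 0.08 -0.   -0.04  0.03 -0.09 -0.   -0.01]
58 125 372 [0.6731 0.0413] [ 0.6734 -0.0665] 0.10788766291354328
64 126 384 [0.6707 0.0413] [ 0.6709 -0.0731] 0.11435092560143913
68 126 384 [0.669  0.0413] [ 0.6692 -0.0731] 0.11443760076954422
140 134 382 [0.6373 0.0411] [ 0.6375 -0.0755] 0.11665958395032745
150 136 371 [0.6325 0.041 ] [ 0.6328 -0.0708] 0.11185327792939061
160 137 370 [0.6277 0.041 ] [ 0.6279 -0.0709] 0.11185919051518711
180 139 358 [0.6177 0.041 ] [ 0.6179 -0.0665] 0.10749909918792167
200 141 356 [0.6073 0.0409] [ 0.6075 -0.0665] 0.10743201241063333
220 143 354 [0.5965 0.0408] [ 0.5967 -0.0666] 0.10739700994311599
235 145 353 [0.5881 0.0407] [ 0.5884 -0.0666] 0.10731722685043393
```

The plate is at the stop, flat to about 0.01 rad, and pressed with about 16 N; the bar is seated and untouched.

```bash
python3 -c "
from workcell import env
print(env.finish_job())"
```

```text
the job is handed in; nothing more can be done
None
```

I handed the job in at about 18 s of the 58 s allowed, but the interface did not report a verdict. By my last measurements the bar lies in both saddles, untouched and within 3 mm of centre. The carrier is tucked under it against the stop, flat on the rails to about 0.01 rad. The gripper is still pressing it down with about 16 N, and the arm touched none of the bystanders.

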